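Seat a jaw model on its pin and hold it pressed down

TASK

Pick up the plaster jaw model (the blue post is its grip) and put it squarely on the work holder, front teeth towards the holder's blue stripe, shifting it along the platform's slot until the hidden locating pin enters the socket in its underside and it drops on flat. Then press it down until the spring platform is fully home, and finish while the gripper is still holding it pressed down there. Leave the vial, the steel dish and the mallet where they are.

Things in the scene. Friction and masses are not known exactly. Their poses are not given: they have to be found in the camera images.
- model_grip (a point): Loose jaw model, 0.18 to 0.35 kg, upright: cream plate 80 x 64 x 20 mm, a pink and white horseshoe of teeth on it (up to 35 mm above the underside), blue upright grip post in the middle, 28 mm along x, 16 mm along y, its top 76 mm above the underside. Grip its 16 mm width, above the teeth. Point: on the post's axis, 60 mm above the underside. Axes: x to the front teeth, z up.
- model_socket (a point): Middle of the model's flat underside (60 mm straight below model_grip), the mouth of the socket for the pin: a blind round hole 13 mm in diameter, 16.5 mm deep, with a 1.5 mm chamfer. Same axes as model_grip; at the start it lies on the table, at height 0.
- model_front (a point): Point on the model's front face (front-teeth side), 40 mm along x from model_socket and 10 mm above the underside. Same axes.
- platform_top (a point): Centre of the top face of the work holder's aluminium spring platform, 94 x 74 mm, on a grey base 130 x 110 mm fixed to the table; 34 mm above the table when not pressed. Axes: x to the blue stripe on one edge of the base, y along the slot, z up. A slot 16 mm wide, 40 mm long runs along y through the centre. The model stands on the platform wherever the pin is.
- slot_center (a point): The same centre, but fixed to the base (34 mm above the table, same axes). On its y axis, anywhere within 12 mm either side (differs each time, not reported), stands the rigid brass pin: 10 mm thick, tip 9 mm above the unpressed platform, tapered over the last 3 mm to 5 mm. Visible from above until the model covers it; the model rests 9 mm too high until the pin is in the socket.
- platform (a joint): How far the spring platform is pressed down, in m: 0 free, 0.005 fully home on a hard stop. It begins to give at about 7 N and needs about 15 N to be fully home (the model's weight alone does not move it), and springs up when released.
- vial_center (a point): Bystander: small glass vial with white cap, 22 mm in diameter, 45 mm tall, standing; point at half height.
- dish_center (a point): Bystander: small open steel dish, 60 mm across, 30 mm tall; point on its axis at half height.
- mallet_center (a point): Bystander: small mallet lying flat, pale 130 mm handle along its x and a steel head 50 mm long, 28 mm in diameter at +x; point at mid-handle, 14 mm up.

How it is judged:
On the way, in this order (a step that is already met when the one before it is completed fails the run):
1. the model is lifted clear of the table (height (world z) of model_socket above 0.03 m and contact force between the fingers and model above 1 N), for 0.2 s.
2. the model has dropped over the pin and sits flat on the platform, front teeth towards the stripe (x of model_socket in the frame of platform_top between -0.006 and 0.006 m and y of model_socket in the frame of platform_top between -0.019 and 0.019 m and z of model_socket in the frame of platform_top between -0.004 and 0.0025 m and angle between model_grip's own z axis and vertical below 0.06 rad and angle between the x axis of model_front and the x axis of platform_top, either way round below 0.2 rad and x of model_front in the frame of platform_top above 0.02 m), for 0.2 s.
At the end, for the whole second after the job is handed in: Model on the pin, flat on the platform (within 2.5 mm; 6 mm across, 19 mm along the slot; tilt under 0.06 rad; turned under 0.2 rad; teeth to the stripe), platform pressed at least 4 of its 5 mm, the gripper still on the model and pressing it with over 8 N (all of step 2 and value of joint platform above 0.004 m and contact force between the fingers and model above 2 N and contact force between model and platform above 8 N); the arm keeps its last pose, push and grip.
It fails at once if a bystander is disturbed (distance of any of vial_center, dish_center, mallet_center from where it was at the start of the episode above 0.02 m).
It also fails if it takes over 48 s, if anything falls off the work surface, if the arm or the gripper's body presses on something with over 40 N, if the wrist force passes 120 N, or if a joint passes its speed limit or range.

ROBOT

A 6-joint arm with a two-finger parallel gripper is mounted at the origin on the work surface. World frame = base frame: x ahead of the robot, y to its left, z up, the work surface at z = 0. Lengths are in m, angles in rad, forces in N, time in s.
With the tool pointing down it reaches from about 0.35 to 0.775 m from the base axis. Payload 7.3 kg.
Tool frame: the origin (TCP) lies on the centre line of the jaws, within the pads' length; the fingertips stand robot.nose_length ahead of it and the grasp point (between the pads) is the TCP (robot.nose_length is the distance from the TCP to the fingertips, in m); z points along the fingers, y is the direction in which the jaws open and shut (so a half turn about z gives the same grasp; the last joint's range is limited). The gripper opens to 92 mm and grips with 3 to 60 N. Pads are 19 mm wide; open, the fingers measure 130 mm over their backs; the gripper's body (75 mm by 190 mm) begins 47 mm behind the grasp point.
Start: joints at [1.018, 0.342, 1.524, -0, 1.275, -0.146], TCP at [0.208, 0.482, 0.246] pointing down, gripper open.
Joint ranges: [-2.53, 2.53], [-0.77, 2.02], [0.04, 2.7], [-1, 4.14], [0.28, 2.66], [-3.11, 3.11]. Speed limits (rad/s): [2.57, 2.57, 3.14, 3.14, 3.14, 3.14].

INTERFACE

Orientations are given as [roll, pitch, yaw] about the fixed x, y, z axes, in that order (R = Rz(yaw) Ry(pitch) Rx(roll)).
In Python, from cell import robot, read_camera gives the robot as it stands.
- The arm moves only by the shell command python3 -m crank 'ROWS' [FORCE]. ROWS is JSON, a list of rows, each a list of 7 numbers: the shift along the tool's x, y, z in cm, then the turn, a rotation vector about the tool's x, y, z in degrees, then the opening, from 0 (shut) to 1 (fully open). In form: [[tx, ty, tz, wx, wy, wz, jaw], ...]. A call has 1 to 5 rows; each row is the pose to reach, as a shift and turn from the pose commanded when the call began, along the tool's axes at that moment; what a row does not reach only later rows make up. A row lasts 1/8 s, in which the tool goes at most 62.5 mm and 10.7 degrees, less where a joint would pass 70% of its speed; a pose out of reach is approached as far as the arm can. A call with a gripper value outside its range is refused whole. The fingers move at their own pace and stop on an object; FORCE is the grip in N (left out, the last holds). Time passes only in rows, so rows that repeat a pose let the fingers close. It gives the time, the measured TCP pose, the force and the opening at its end, in the units of the state.
- robot.observe(): the state, without advancing time (a new reading comes with each control period).
- read_camera(name): name is "scene" or "top" or "wrist"; returns a dict with "frame" (480x640x3 uint8, red, green, blue), "intrinsics" (3x3 intrinsics, pixels), "R" (3x3) and "t" (3): a world point X has camera coordinates R X + t. Camera axes: x right, y down, z forward; pixel columns grow to the right and rows downward; lengths in m; the calibration is good to about 2 mm. A picture is of the moment at which its call begins. There is no depth.
- robot.hand_in(): hands the job in, once; it reports no verdict.
The state is a dict: "time": time; "qpos": joint angles; "qvel": joint speeds; "joint_efforts": joint torques, N m; "tool_pos": TCP position; "tool_rot": TCP orientation; "contact_force": force on the tool from outside, world axes, zero at the start; "torque": the same for the moment, N m; "opening": finger opening in m.
Only numpy, scipy, OpenCV 4.12 (cv2) and the standard library are available. Lean on these libraries where they do the work, as an engineer would, in place of code of your own. Each camera call takes 0.05 s, during which the arm holds its last target.

## Working session

There is one attempt and no reset: what is moved stays moved. The work goes in short steps, Python scripts to look and compute and a shell command to move; the robot and the scene stay as the last step left them, time stands still between calls to the robot, and variables do not carry over. Pictures are saved under pics/ and viewed, and the job is handed in when it is done.

```bash
ls; mkdir -p pics
python3 - <<'E'
from cell import robot, read_camera
import cv2, numpy as np
for n in ["scene","top","wrist"]:
    c=read_camera(n); cv2.imwrite(f"pics/{n}0.png",c["frame"][:,:,::-1])
    print(n,c["intrinsics"].tolist(),np.round(c["R"],4).tolist(),np.round(c["t"],4).tolist())
print(robot.observe(), robot.nose_length)
E
```

```text
pics
scene [[587.257039723253, 0.0, 325.2654306903719], [0.0, 587.257039723253, 240.24847277366462], [0.0, 0.0, 1.0]] [[0.2008, 0.9796, 0.0073], [0.7166, -0.1418, -0.683], [-0.668, 0.1424, -0.7304]] [-0.1263, -0.3963, 1.3455]
top [[445.27210748280703, 0.0, 325.4771749193194], [0.0, 445.27210748280703, 241.5369103807205], [0.0, 0.0, 1.0]] [[0.0121, -0.9999, 0.008], [-0.984, -0.0133, -0.1775], [0.1776, -0.0057, -0.9841]] [-0.0287, 0.635, 0.7096]
wrist [[405.473015861304, 0.0, 316.52497056002613], [0.0, 405.473015861304, 240.89238941487798], [0.0, 0.0, 1.0]] [[0.3956, 0.9184, -0.0007], [0.8834, -0.3803, 0.2739], [0.2513, -0.109, -0.9617]] [-0.524, -0.0352, 0.3892]
{'time': 0.15, 'qpos': array([ 1.01802075e+00,  3.42583265e-01,  1.52478430e+00, -2.02658733e-06,
        1.27540429e+00, -1.46002565e-01]), 'qvel': array([-1.20925870e-03, -1.40411248e-03, -3.46276631e-03, -1.24432486e-03,
       -1.85254370e-05,  9.39134694e-04]), 'joint_efforts': array([ 1.23387726e-03, -4.31469190e+01, -2.44355017e+01,  7.18548498e-02,
        5.37530368e-02, -7.82921052e-05]), 'tool_pos': array([0.2075485 , 0.48192956, 0.24519855]), 'tool_rot': array([-3.14042572e+00, -1.69637441e-04,  2.73482013e+00]), 'contact_force': array([-1.08379967, -0.32665757,  0.47522677]), 'torque': array([ 0.00626059, -0.00143923, -0.03125944]), 'opening': 0.09198956872567914} 0.019
```

View pics/top0.png

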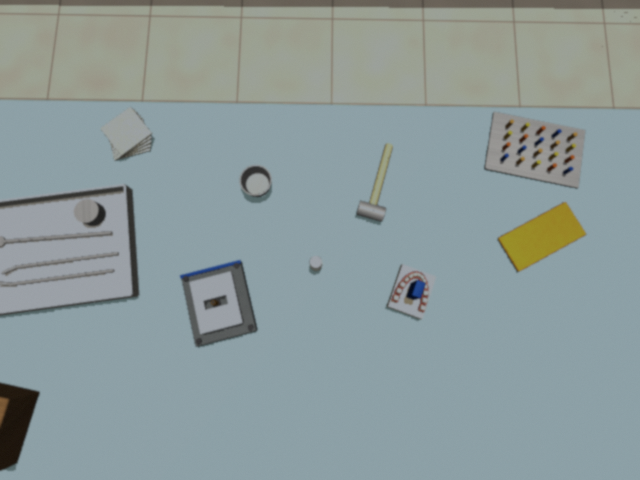

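View pics/scene0.png

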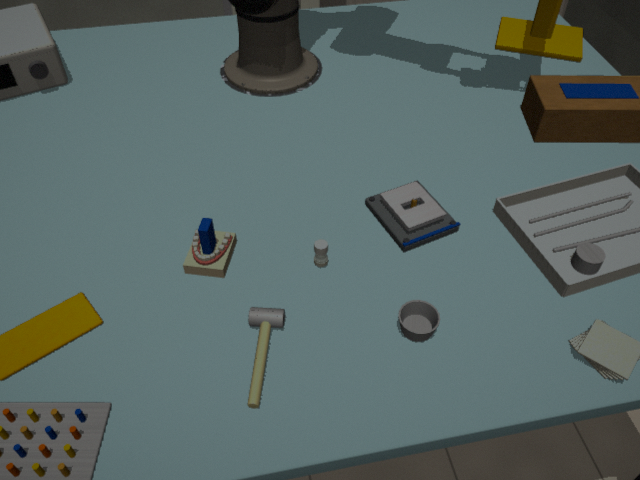

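View pics/wrist0.png

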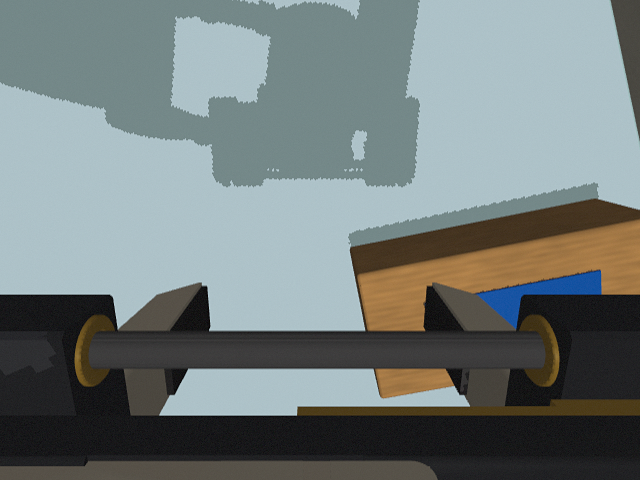

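The top view shows the holder at about (219,302) with its stripe on the upper edge, and the model at (412,291). The vial is at (316,263), the dish at (257,182) and the mallet at (377,185). I'll zoom in on the model and holder.

Run:
```python
import cv2, numpy as np
t=cv2.imread("pics/top0.png"); s=cv2.imread("pics/scene0.png")
f=lambda i,x,y,w,h:cv2.resize(i[y:y+h,x:x+w],(400,300),interpolation=cv2.INTER_CUBIC)
cv2.imwrite("pics/z0.png",np.vstack([np.hstack([f(t,372,255,80,60),f(t,164,255,120,90)]),np.hstack([f(s,170,210,88,66),f(s,355,172,116,87)])]))
```

```text
(no output)
```

View pics/z0.png

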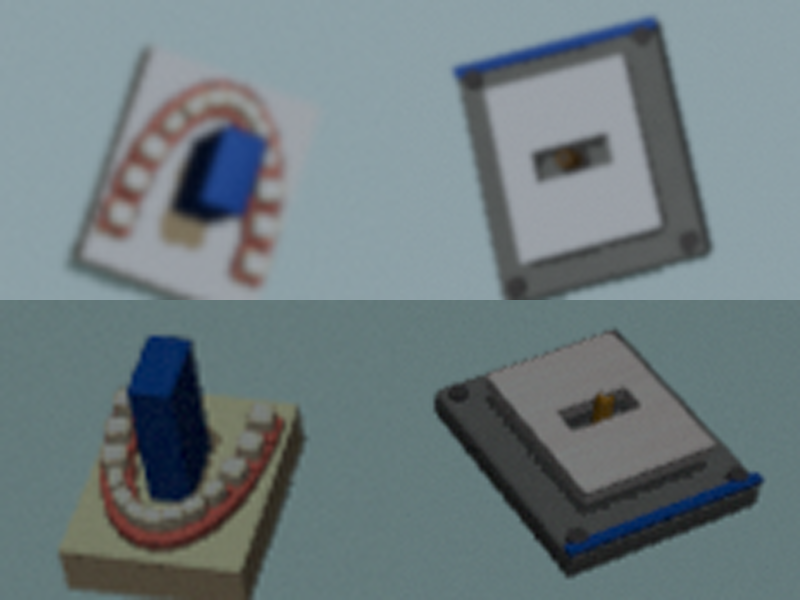

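```bash
cat > h.py <<'E'
import cv2, numpy as np
from cell import robot, read_camera
def ray(c,uv,z):
    uv=np.atleast_2d(uv).astype(float)
    d=np.c_[uv,np.ones(len(uv))]@np.linalg.inv(c["intrinsics"]).T@c["R"]
    o=-c["R"].T@c["t"]
    return o+d*((z-o[2])/d[:,2])[:,None]
def blob(m,near):
    n,l,st,ce=cv2.connectedComponentsWithStats(m.astype(np.uint8))
    k=[i for i in range(1,n) if st[i,4]>15]
    i=min(k,key=lambda i:np.hypot(*(ce[i]-near)))
    return l==i, ce[i], st[i]
def rect(c,m,z):
    """min-area rectangle of the mask's contour cast on plane z: centre, sizes, angle of long side"""
    ct=max(cv2.findContours(m.astype(np.uint8),cv2.RETR_EXTERNAL,cv2.CHAIN_APPROX_NONE)[0],key=len)[:,0]
    P=ray(c,cv2.convexHull(ct)[:,0],z)[:,:2]
    (cx,cy),(w,h),a=cv2.minAreaRect((P*1000).astype(np.float32))
    if w<h: w,h,a=h,w,a+90
    return np.round([cx,cy,w,h,(a+90)%180-90],1)
E
python3 - <<'E'
from h import *
c=read_camera("top"); f=c["frame"].astype(int)
hsv=cv2.cvtColor(c["frame"],cv2.COLOR_RGB2HSV).astype(int)
H,S,V=hsv[...,0],hsv[...,1],hsv[...,2]
for p in [(290,418),(290,410),(302,396),(318,200),(310,225),(302,216),(330,300)]: print(p,hsv[p],f[p])
m,ce,_=blob((V>150)&(S<28),(216,300)); print("platform",ce,rect(c,m,.034))
bl=(H>105)&(H<130)&(S>150)
m,ce,_=blob(bl&(V>110),(416,290)); print("posttop",ce,m.sum(),rect(c,m,.076),ray(c,ce,.076))
m,ce,_=blob(bl,(212,270)); print("stripe",ce,rect(c,m,.03))
# model: not background
bg=np.median(f[320:400,300:380].reshape(-1,3),0); print(bg)
d=np.abs(f-bg).max(-1)
m,ce,st=blob((d>18),(412,291)); print("model",ce,m.sum(),st,rect(c,m,.02))
cv2.imwrite("pics/m0.png",cv2.resize((m*255).astype(np.uint8)[255:330,372:452],None,fx=5,fy=5))
m,ce,_=blob((H<22)&(S>90),(216,302)); print("pin",ce,m.sum(),ray(c,ce,.04))
for n,p,z in [("vial",(316,262),.045),("dish",(257,180),.03)]: print(n,ray(c,p,z))
E
```

```text
(290, 418) [110 193 136] [ 33  68 136]
(290, 410) [112 196  30] [ 7 13 30]
(302, 396) [  2  30 127] [127 113 112]
(318, 200) [106  17 167] [156 161 167]
(310, 225) [105  18 167] [155 161 167]
(302, 216) [ 16 165  48] [48 34 17]
(330, 300) [ 97  38 166] [141 160 166]
platform [215.04067618 302.13470681] [531.1 168.9  89.6  71.5  15.4]
posttop [418.35964912 288.57894737] 114 [ 555.2 -174.8   24.2   12.4  -19.6] [[ 0.55514435 -0.17456494  0.076     ]]
stripe [211.73913043 268.44347826] [589.8 177.3  95.3   3.9 -75. ]
[141. 160. 166.]
model [409.24192212 291.92294946] 1207 [ 385  264   44   57 1207] [ 552.3 -171.6   85.    68.   -19.8]
pin [214.7826087  302.34782609] 23 [[0.52989326 0.16782083 0.04      ]]
vial [[ 0.60121358 -0.00462328  0.045     ]]
dish [[0.75267068 0.10571447 0.03      ]]
```

View pics/m0.png

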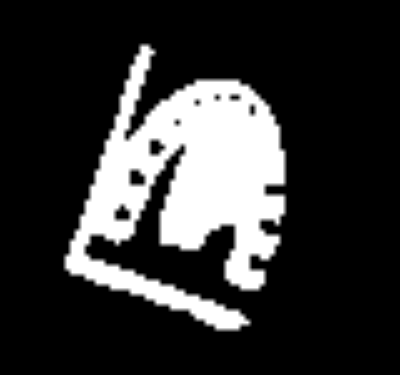

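The model's post is at about (0.555, -0.175) with yaw -19.7°, and the platform is at (0.531, 0.169) with yaw 15.4°. I'll move to a wrist-camera view of the model.

```bash
python3 -m crank '[[-3,-2,0,0,0,0,1],[-7.9,-5.7,0,0,0,0,1],[-12.8,-9.2,0,0,0,-1,1],[-17.7,-12.8,0,0,0,-2,1],[-22.6,-16.3,0,0,0,-3.6,1]]'
```

```text
time: 0.82
tool_pos: [0.3514, 0.2414, 0.2458]
tool_rot: [3.141, 0.0, 2.799]
contact_force: [0.9, -0.2, -0.4]
opening: 0.0917
```

```bash
python3 -m crank '[[-4.6,-3.8,0,0,0,0,1],[-9.2,-7.6,0,0,0,0,1],[-13.8,-11.4,0,0,0,0,1],[-18.4,-15.2,0,0,0,0,1],[-23,-19,0,0,0,0,1]]' && python3 -m crank '[[-4.6,-3.8,0,0,0,0,1],[-9.2,-7.6,0,0,0,0,1],[-13.2,-11,1,0,0,0,1],[-16.1,-13.4,2,0,0,0,1],[-16.1,-13.4,2,0,0,0,1]]'
python3 - <<'E'
from h import *
c=read_camera("wrist"); cv2.imwrite("pics/w1.png",c["frame"][:,:,::-1])
s=robot.observe(); print(s["tool_pos"],s["tool_rot"],s["time"])
E
```

```text
time: 1.45
tool_pos: [0.5039, -0.0153, 0.2457]
tool_rot: [3.141, 0.0, 2.797]
contact_force: [0.8, 0.5, 0.3]
opening: 0.0915
time: 2.08
tool_pos: [0.6096, -0.1961, 0.2234]
tool_rot: [3.142, -0.003, 2.795]
contact_force: [0.5, 0.5, -0.1]
opening: 0.092
[ 0.6092778  -0.1944606   0.22430467] [ 3.14108616e+00 -2.41517762e-03  2.79600579e+00] 2.125
```

View pics/w1.png

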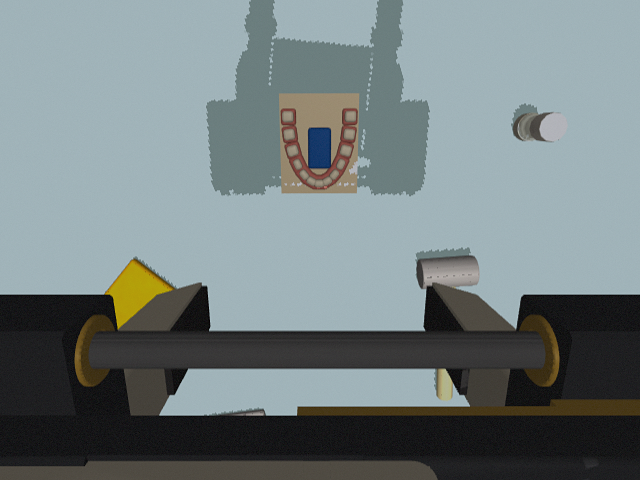

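The wrist view shows the model square to the hand. The post covers about (309-331, 127-168), the plate (279-359, 93-193), and the front teeth point down in the image, away from the robot. The mallet head is at (447,270), well clear.

```bash
cat >> h.py <<'E'
def tool(p):
    s=robot.observe(); y=s["tool_rot"][2]
    d=np.array(p)-s["tool_pos"]
    return np.round(100*np.array([d[0]*np.cos(y)+d[1]*np.sin(y), d[0]*np.sin(y)-d[1]*np.cos(y), -d[2]]),2), round(np.degrees(y),2)
E
python3 - <<'E'
from h import *
c=read_camera("wrist"); 
hsv=cv2.cvtColor(c["frame"],cv2.COLOR_RGB2HSV).astype(int)
H,S,V=hsv[...,0],hsv[...,1],hsv[...,2]
print(hsv[145,320],hsv[100,300],hsv[110,250])
bl=(H>105)&(H<130)&(S>120)
m,ce,st=blob(bl,(320,148)); print("post",ce,st,rect(c,m,.076),ray(c,ce,.076))
m,ce,st=blob((H<25)&(S>30)&(V>100),(320,140)); print("plate",ce,st,rect(c,m,.02))
print(tool([.555,-.175,.06]))
E
```

```text
[107 223 103] [ 18  68 153] [ 87  42 128]
post [316.75760992 148.44870349] [306 129  23  40 887] [ 555.1 -175.    26.3   15.4  -19.8] [[ 0.55484492 -0.17508936  0.076     ]]
plate [316.45631529 141.70892688] [ 277   95   80   99 6318] [ 555.4 -175.2   78.6   63.7  -19.8]
(array([ 5.73, -0.09, 16.52]), np.float64(160.27))
```

```bash
python3 -m crank '[[3,0,2,0,0,0,1],[5.7,-0.1,6,0,0,0,0.7],[5.7,-0.1,9,0,0,0,0.7],[5.7,-0.1,9,0,0,0,0.7]]'
python3 - <<'E'
from h import *
c=read_camera("wrist"); cv2.imwrite("pics/w2.png",c["frame"][:,:,::-1]);print(tool([.5552,-.1751,.06]))
E
```

```text
time: 2.68
tool_pos: [0.5542, -0.1737, 0.1348]
tool_rot: [3.141, -0.004, 2.799]
contact_force: [-0.5, -0.5, 0.3]
opening: 0.0669
(array([ 0.01, -0.07,  7.64]), np.float64(160.36))
```

View pics/w2.png

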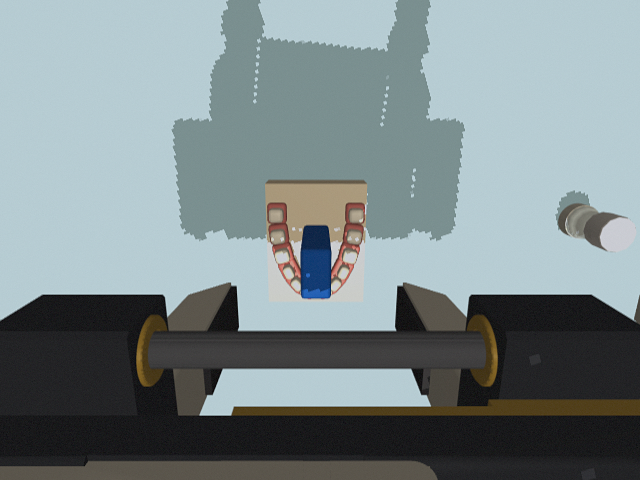

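The post (column 316) is centred between the pads (columns 238 and 397). I'll go down and close.

```bash
python3 -m crank '[[0,-0.05,2.5,0,0,0,0.7],[0,-0.05,5,0,0,0,0.7],[0,-0.05,7.5,0,0,0,0.7],[0,-0.05,7.5,0,0,0,0.5],[0,-0.05,7.5,0,0,0,0.3]]' 20 && python3 -m crank '[[0,0,0,0,0,0,0.15],[0,0,0,0,0,0,0],[0,0,0,0,0,0,0],[0,0,0,0,0,0,0],[0,0,0,0,0,0,0]]' 50
python3 -c "from h import *;print(tool([.5552,-.1751,.06]))"
```

```text
time: 3.35
tool_pos: [0.5567, -0.1763, 0.0627]
tool_rot: [-3.141, 0.003, 2.798]
contact_force: [0.0, 0.2, 0.5]
opening: 0.0491
time: 3.98
tool_pos: [0.5556, -0.1759, 0.061]
tool_rot: [3.141, 0.0, 2.798]
contact_force: [0.1, 1.4, 3.1]
opening: 0.0159
(array([0.07, 0.06, 0.1 ]), np.float64(160.29))
```

```bash
python3 -m crank '[[0,0,-1,0,0,0,0],[0,0,-3.5,0,0,0,0],[0,0,-7,0,0,0,0],[0,0,-10,0,0,0,0],[0,0,-10,0,0,0,0]]' 50
python3 - <<'E'
from h import *
c=read_camera("wrist"); cv2.imwrite("pics/w3.png",c["frame"][:,:,::-1]);
c=read_camera("top"); f=c["frame"]; cv2.imwrite("pics/t3.png",f[:,:,::-1])
hsv=cv2.cvtColor(f,cv2.COLOR_RGB2HSV).astype(int); H,S,V=hsv[...,0],hsv[...,1],hsv[...,2]
# holder by several levels
for th in (130,145,155):
    m,ce,_=blob((V>th)&(S<28),(216,300)); print("platform",th,rect(c,m,.034))
m,ce,st=blob((V<120)&(S<60),(216,302)); print(ce,st,rect(c,m,.02))
s=robot.observe();print(s["tool_pos"],s["contact_force"],tool([.531,.169,.161]))
E
```

```text
time: 4.6
tool_pos: [0.5565, -0.1766, 0.1629]
tool_rot: [-3.141, 0.005, 2.798]
contact_force: [-0.8, -0.7, -3.1]
opening: 0.0158
platform 130 [531.1 168.8  94.3  76.   15.5]
platform 145 [531.3 169.   92.6  74.4  15.5]
platform 155 [531.2 168.8  91.5  73.4  15.5]
[214.97826087 301.57971014] [204 296  22  13 138] [531.5 172.1  38.3  14.9 -73.9]
[ 0.55481551 -0.1758107   0.15974356] [-0.22984992  0.38065844 -3.77881226] (array([13.87, 31.66, -0.13]), np.float64(160.29))
```

View pics/w3.png

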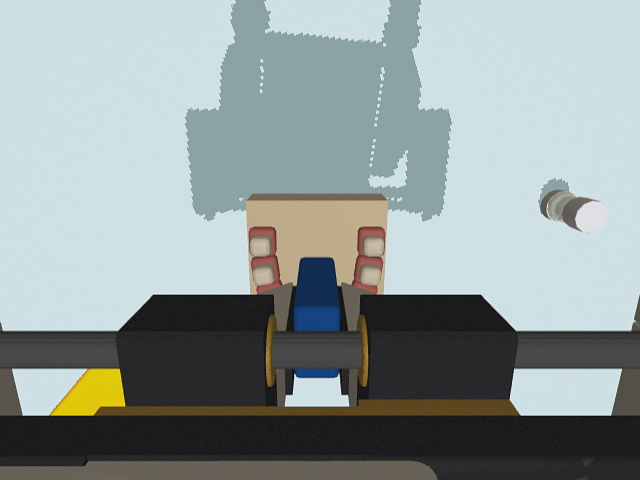

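View pics/t3.png

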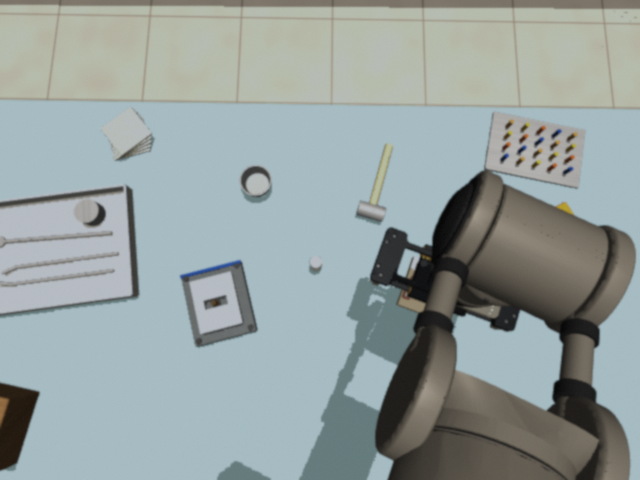

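Lifted, at about 0.35 kg. Next I'll carry it past the holder so the wrist camera can see the platform and pin.

```bash
python3 -m crank '[[0.7,3,-1,0,0,-3.6,0],[1.4,7,-2,0,0,-7.2,0],[2.1,11,-3,0,0,-10.8,0],[2.8,15,-4,0,0,-14.4,0],[3.5,19,-4,0,0,-18,0]]' 50
python3 -c "from h import *;print(tool([.618,.193,.2]))"
```

```text
time: 5.32
tool_pos: [0.5862, 0.016, 0.1994]
tool_rot: [3.141, -0.002, 3.114]
contact_force: [-0.0, -0.1, -2.5]
opening: 0.0159
(array([-2.68, 17.79, -0.06]), np.float64(178.4))
```

```bash
python3 -m crank '[[-0.6,4,0,0,0,-3.4,0],[-1.2,8,0,0,0,-6.8,0],[-1.8,12,0,0,0,-10.2,0],[-2.4,15.5,0,0,0,-13.6,0],[-2.7,17.8,0,0,0,-17.1,0]]' 50
python3 -m crank '[[0,0,0,0,0,0,0],[0,0,0,0,0,0,0]]' 50
python3 - <<'E'
from h import *
c=read_camera("wrist"); f=c["frame"]; cv2.imwrite("pics/w4.png",f[:,:,::-1]);
s=robot.observe();print(s["tool_pos"],np.degrees(s["tool_rot"]))
hsv=cv2.cvtColor(f,cv2.COLOR_RGB2HSV).astype(int)
for p in [(100,290),(60,320),(110,320)]: print(hsv[p])
E
```

```text
time: 5.95
tool_pos: [0.6182, 0.1932, 0.1984]
tool_rot: [3.141, -0.004, -2.869]
contact_force: [0.8, 0.0, -2.4]
opening: 0.0159
time: 6.2
tool_pos: [0.6186, 0.1908, 0.2]
tool_rot: [-3.141, -0.002, -2.874]
contact_force: [0.0, -0.9, -2.5]
opening: 0.0155
[0.6187235  0.19058426 0.20028275] [-1.79979227e+02 -6.07011846e-02 -1.64685820e+02]
[114   5 239]
[  0   8 184]
[ 0  0 73]
```

View pics/w4.png

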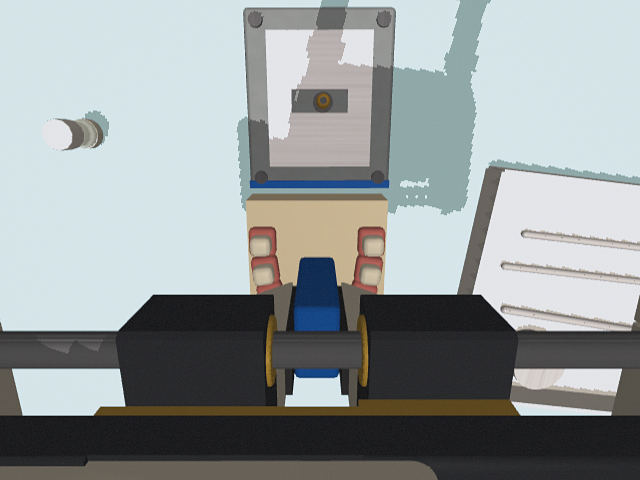

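The wrist view shows the platform (265-375, 28-168), the stripe at row 184, the slot (292-348, 89-111) and the pin tip at about (323,101). Measuring these.

Run:
```python
from h import *
R=[]
for k in range(3):
    c=read_camera("wrist"); f=c["frame"]
    hsv=cv2.cvtColor(f,cv2.COLOR_RGB2HSV).astype(int); H,S,V=hsv[...,0],hsv[...,1],hsv[...,2]
    roi=np.zeros(V.shape,bool); roi[20:175,255:386]=1
    m,ce,st=blob(roi&(V>140)&(S<25),(320,98)); a=rect(c,m,.034)
    sl,_,st2=blob(roi&(V<115)&~((H<25)&(S>80))&False|(roi&(V<115)),(320,101)); b=rect(c,sl,.034)
    roi2=np.zeros(V.shape,bool); roi2[92:110,310:336]=1
    pm=roi2&(H<25)&(S>100); ys,xs=np.nonzero(pm); 
    ct=cv2.convexHull(np.c_[xs,ys].astype(np.int32)); (px,py),pr=cv2.minEnclosingCircle(ct)
    print(a,st,"slot",b,st2); print("pin",px,py,pr,pm.sum(),np.round(ray(c,(px,py),.04)[0],4))
    m,ce,_=blob((H>105)&(H<130)&(S>150),(320,184)); print("stripe",rect(c,m,.03))
cv2.imwrite("pics/z4.png",cv2.resize(f[80:122,290:350,::-1],None,fx=10,fy=10,interpolation=cv2.INTER_NEAREST))
print(tool([.5312,.1689,.14]))
```

```text
[528.7 166.6  97.6  92.   15.3] [  255    20   131   147 15352] slot [531.  167.7  39.4  14.8 -74.7] [ 292   89   56   23 1228]
pin 322.9210510253906 100.39473724365234 7.681517124176025 131 [0.5309 0.1701 0.04  ]
stripe [588.8 183.3 105.2   5.3 -74.7]
[528.5 166.5  96.9  92.   15.3] [  255    20   131   146 15332] slot [531.1 167.7  39.4  14.8 -74.7] [ 292   89   56   23 1232]
pin 323.4705810546875 100.29412078857422 7.720343589782715 132 [0.5309 0.1704 0.04  ]
stripe [588.6 183.2 105.2   4.6 -74.7]
[528.6 166.6  97.   92.   15.3] [  255    20   131   146 15320] slot [531.2 167.8  39.4  14.8 -74.7] [ 292   89   56   23 1242]
pin 323.0 99.80000305175781 7.800103187561035 133 [0.5308 0.1701 0.04  ]
stripe [588.7 183.3 105.3   4.6 -74.7]
(array([9.04, 0.21, 6.08]), np.float64(-164.7))
```

View pics/z4.png

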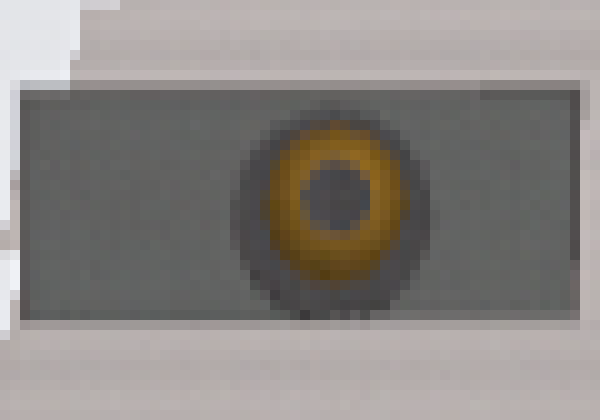

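Run:
```python
from h import *
c=read_camera("wrist"); f=c["frame"]
hsv=cv2.cvtColor(f,cv2.COLOR_RGB2HSV).astype(int); H,S,V=hsv[...,0],hsv[...,1],hsv[...,2]
m,ce,st=blob((H<25)&(S>35)&(V>160)&(np.arange(480)[:,None]<260),(317,215)); print(ce,st)
s=robot.observe(); p=s["tool_pos"]; y=s["tool_rot"][2]
X=np.array([np.cos(y),np.sin(y)]);Y=np.array([np.sin(y),-np.cos(y)])
for r in (205,215,225):
    k=np.nonzero(m[r])[0]; P=ray(c,[(k[0],r),(k[-1]+1,r)],p[2]-.04)[:,:2]-p[:2]
    print(r,k[0],k[-1],np.round(1000*P@X,1),np.round(1000*P@Y,1))
r0=np.nonzero(m[:,317])[0][0]; P=ray(c,[(260,r0),(317,r0),(375,r0)],p[2]-.04)[:,:2]-p[:2]; print(r0,1000*P@X)
print([np.nonzero(m[:,k])[0][0] for k in (255,275,300,330,360,380)])
print(tool([.5309,.1702,.12]))
```

```text
[316.58162971 227.50676648] [ 246  200  142   60 6946]
205 246 387 [39.2 39.1] [-32.7  30.7]
215 247 386 [34.6 34.6] [-32.5  30.5]
225 247 386 [30. 30.] [-32.7  30.7]
201 [40.96704147 40.95947478 40.95177402]
[np.int64(201), np.int64(201), np.int64(201), np.int64(201), np.int64(200), np.int64(201)]
(array([9.04, 0.33, 8.09]), np.float64(-164.68))
```

```bash
python3 -m crank '[[3,0.2,1,0,0,0,0],[6.5,0.4,3,0,0,0,0],[8.95,0.4,6,0,0,0,0],[8.95,0.4,8.4,0,0,0,0],[8.95,0.4,8.4,0,0,0,0]]' 60
python3 -m crank '[[0,0,0,0,0,0,0],[0,0,0,0,0,0,0]]' 60
python3 - <<'E'
from h import *
for n in ("scene","wrist"):
    c=read_camera(n); f=c["frame"]; cv2.imwrite(f"pics/{n}5.png",f[:,:,::-1])
    if n=="scene": cv2.imwrite("pics/z5.png",cv2.resize(f[120:270,330:490,::-1],None,fx=4,fy=4,interpolation=cv2.INTER_CUBIC))
P=[];
for k in range(4):
    s=robot.observe();P.append(s["tool_pos"]); read_camera("top")
print(np.mean(P,0),np.std(P,0),s["tool_rot"],s["contact_force"])
p=np.mean(P,0)
print(tool([.5309,.1702,.104]))
E
```

```text
time: 7.08
tool_pos: [0.5305, 0.1713, 0.1157]
tool_rot: [3.141, -0.003, -2.874]
contact_force: [0.4, 0.7, -2.5]
opening: 0.0159
time: 7.32
tool_pos: [0.5325, 0.172, 0.1179]
tool_rot: [-3.141, 0.002, -2.873]
contact_force: [0.2, -0.2, -2.7]
opening: 0.0157
[0.53188081 0.1719623  0.11730046] [1.48125886e-04 1.89368572e-05 1.90174541e-04] [-3.14159076e+00  5.95509199e-04 -2.87288771e+00] [-0.6068173   0.00812485 -2.02769341]
(array([ 0.12, -0.15,  1.3 ]), np.float64(-164.6))
```

View pics/z5.png

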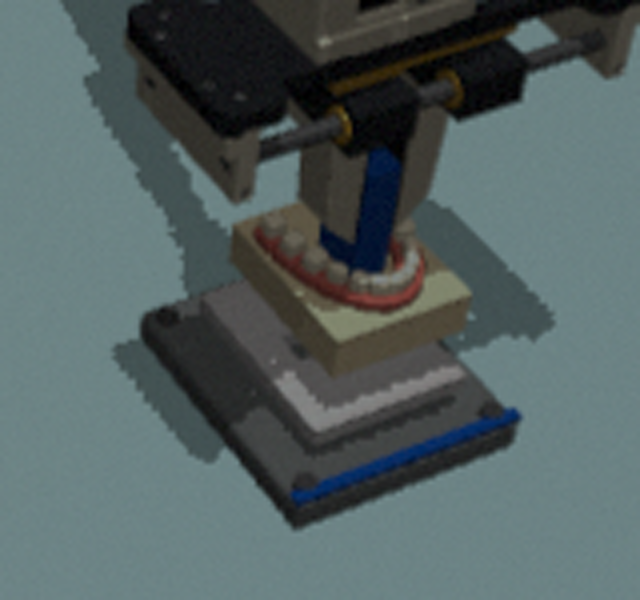

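Aligned over the holder with the teeth towards the stripe. I'll lower it in steps and watch the force.

```bash
python3 -m crank '[[0,0,0.4,0,0,0,0],[0,0,0.8,0,0,0,0],[0,0,1.1,0,0,0,0],[0,0,1.4,0,0,0,0],[0,0,1.4,0,0,0,0]]' 60
python3 -m crank '[[0,0,0.1,0,0,0,0],[0,0,0.2,0,0,0,0],[0,0,0.2,0,0,0,0]]' 60
python3 -m crank '[[0,0,0.1,0,0,0,0],[0,0,0.2,0,0,0,0],[0,0,0.2,0,0,0,0]]' 60
```

```text
time: 8.25
tool_pos: [0.5313, 0.1719, 0.1024]
tool_rot: [3.141, -0.001, -2.873]
contact_force: [0.5, 0.3, -2.5]
opening: 0.0159
time: 8.62
tool_pos: [0.5315, 0.1719, 0.1007]
tool_rot: [3.142, 0.0, -2.873]
contact_force: [-0.4, -0.6, -3.5]
opening: 0.0155
time: 9.0
tool_pos: [0.5314, 0.1719, 0.0986]
tool_rot: [3.142, -0.0, -2.873]
contact_force: [-0.2, -0.1, -2.8]
opening: 0.0163
```

There's no contact with the socket already below the pin tip, so the pin is in the socket. Continuing down.

```bash
python3 -m crank '[[0,0,0.1,0,0,0,0],[0,0,0.2,0,0,0,0],[0,0,0.2,0,0,0,0]]' 60
python3 -m crank '[[0,0,0.1,0,0,0,0],[0,0,0.2,0,0,0,0],[0,0,0.2,0,0,0,0],[0,0,0.2,0,0,0,0]]' 60
```

```text
time: 9.38
tool_pos: [0.5314, 0.1719, 0.0966]
tool_rot: [3.142, -0.0, -2.873]
contact_force: [0.1, 0.3, -2.3]
opening: 0.0157
time: 9.88
tool_pos: [0.5315, 0.1719, 0.095]
tool_rot: [3.142, 0.0, -2.873]
contact_force: [-1.7, -0.4, 2.0]
opening: 0.016
```

```bash
python3 -m crank '[[0,0,0.05,0,0,0,0],[0,0,0.05,0,0,0,0],[0,0,0.05,0,0,0,0]]' 60
python3 - <<'E'
from h import *
for n in ("scene","wrist"):
    c=read_camera(n); f=c["frame"]; cv2.imwrite(f"pics/{n}6.png",f[:,:,::-1])
    if n=="scene": cv2.imwrite("pics/z6.png",cv2.resize(f[120:270,330:490,::-1],None,fx=4,fy=4,interpolation=cv2.INTER_CUBIC))
E
```

```text
time: 10.25
tool_pos: [0.5316, 0.1719, 0.0945]
tool_rot: [3.142, 0.0, -2.873]
contact_force: [-2.3, -0.3, 5.1]
opening: 0.016
```

View pics/z6.png

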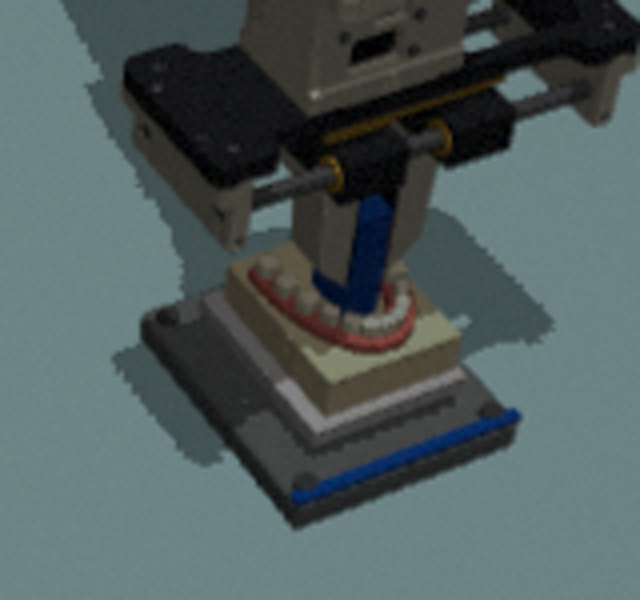

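The scene crop shows the model sitting flat and square on the platform, teeth towards the stripe. Now pressing.

```bash
python3 -m crank '[[0,0,0.1,0,0,0,0],[0,0,0.2,0,0,0,0],[0,0,0.2,0,0,0,0]]' 60
python3 -m crank '[[0,0,0.1,0,0,0,0],[0,0,0.2,0,0,0,0],[0,0,0.2,0,0,0,0]]' 60
python3 -m crank '[[0,0,0.1,0,0,0,0],[0,0,0.15,0,0,0,0],[0,0,0.15,0,0,0,0]]' 60
```

```text
time: 10.72
tool_pos: [0.5316, 0.172, 0.0926]
tool_rot: [3.142, 0.0, -2.873]
contact_force: [-2.2, 0.0, 7.6]
opening: 0.0154
time: 11.1
tool_pos: [0.5316, 0.1719, 0.0909]
tool_rot: [3.142, 0.001, -2.873]
contact_force: [-4.3, -0.4, 10.2]
opening: 0.0156
time: 11.48
tool_pos: [0.5316, 0.1719, 0.09]
tool_rot: [-3.142, 0.001, -2.873]
contact_force: [-4.9, -1.1, 13.7]
opening: 0.0157
```

```bash
python3 -m crank '[[0.04,0,0.05,0,0,0,0],[0.08,0,0.1,0,0,0,0],[0.08,0,0.1,0,0,0,0]]' 60
python3 -m crank '[[0.04,0,0.05,0,0,0,0],[0.05,0,0.1,0,0,0,0],[0.05,0,0.1,0,0,0,0]]' 60
```

```text
time: 11.85
tool_pos: [0.5316, 0.1719, 0.0899]
tool_rot: [-3.141, 0.003, -2.873]
contact_force: [-4.0, -1.2, 19.3]
opening: 0.0155
time: 12.22
tool_pos: [0.5316, 0.1719, 0.0899]
tool_rot: [-3.141, 0.005, -2.873]
contact_force: [-5.8, -0.1, 25.7]
opening: 0.0157
```

The hard stop is reached: z stays at 0.0899 while the force rises to about 26 N. One last look before handing in.

```bash
python3 -m crank '[[0,0,0,0,0,0,0],[0,0,0,0,0,0,0],[0,0,0,0,0,0,0]]' 60
python3 - <<'E'
from h import *
t=read_camera("top")["frame"]; f=read_camera("scene")["frame"]
a=cv2.resize(f[120:270,330:490,::-1],(400,375),interpolation=cv2.INTER_CUBIC); b=cv2.resize(t[:,:,::-1],(400,375))
cv2.imwrite("pics/z7.png",np.hstack([a,b]))
s=robot.observe(); print(s["tool_pos"],s["tool_rot"],s["contact_force"],s["torque"])
E
```

```text
time: 12.6
tool_pos: [0.5316, 0.1719, 0.0899]
tool_rot: [-3.141, 0.005, -2.873]
contact_force: [-6.6, -0.0, 25.7]
opening: 0.0157
[0.53157985 0.17193253 0.08992987] [-3.14133867  0.00463025 -2.8728254 ] [-5.59298974 -0.47281134 24.96228589] [-0.19312133  1.40923791  0.05259594]
```

View pics/z7.png

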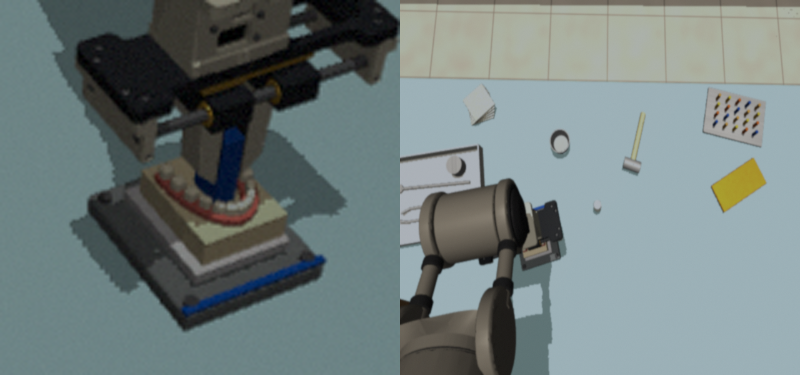

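The model is flat, the platform is down and the bystanders haven't moved. The push is steady, so I'm handing in.

```bash
python3 -c "
from cell import robot
robot.hand_in(); s=robot.observe(); print(s['time'],s['tool_pos'],s['contact_force'],s['opening'])"
```

```text
the job is handed in; nothing more can be done
the job is handed in; nothing more can be done
```

The model is on the pin, flat on the platform with its front teeth towards the blue stripe. I handed in at about 12.7 s with the gripper still holding it pressed down at a 60 N grip setting.

I gripped the post, lifted the model and found the pin about 2.4 mm along the slot from its centre. I lowered the socket straight onto it, so no search along the slot was needed.

- **Seating:** there was no contact force until the model touched the platform, at TCP height 0.095 m. That is the flat height, not 9 mm too high, so the pin went in.
- **Pressing:** the TCP then went down 5.1 mm and stopped at 0.0899 m while the upward push on the tool rose to about 25 N, so the platform is on its hard stop. Tool tilt was about 0.005 rad.
- **Bystanders:** in the last top view, the vial, dish and mallet looked unmoved.
- **Off-ideal reading:** a steady side force of about 5–6 N in world -x stayed on while pressing, probably the socket bearing on the pin. A 1.3 mm shift did not remove it.
- **Not checked:** the platform joint value and the contact forces on the model can't be read directly, so I inferred them from tool height and wrist force. No state could be read after hand-in.

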